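# Run the tube tray into the autosampler and latch it

## Robot

A 6-joint arm with a two-finger parallel gripper is mounted at the origin on the work surface. World frame = base frame: x ahead of the robot, y to its left, z up, the work surface at z = 0. Lengths are in mm, angles in degrees, forces in N, time in s.
With the tool pointing down it reaches from about 300 to 850 mm from the base axis. Payload 4.2 kg.
Tool frame: the origin (TCP) lies at the very end of the fingers, on their centre line; the grasp point (between the pads) lies 19 mm behind it; x points along the fingers, z is the direction in which the jaws open and shut, and the axes are right-handed (so a half turn about x gives the same grasp; the last joint's range is limited). The gripper opens to 91 mm and grips with 3 to 60 N. Pads are 32 mm wide; open, the fingers measure 118 mm over their backs; the gripper's body (76 mm by 178 mm) begins 60 mm behind the grasp point.
Start: joints at [65.203, 18.312, 89.639, -0, 72.044, -1.146], TCP at [230.68, 526.716, 213.976] pointing down, gripper open.
Joint ranges: [-177.97, 177.97], [-48.28, 115.42], [12.27, 149.76], [-77.06, 257.06], [2.81, 150.46], [-146.56, 146.56]. Speed limits (degrees/s): [147.25, 147.25, 180, 180, 180, 180].

## Interface

Orientations are given as [roll, pitch, yaw] about the fixed x, y, z axes, in that order (R = Rz(yaw) Ry(pitch) Rx(roll)).
In Python, from workcell import state, grab_frame, camera_info, env, search_frame, place_of gives the robot as it stands.
- The arm moves only by the tool drive_tool, never from a script. Its argument "plan" is a list of rows, each a list of 7 numbers: the turn, a rotation vector about the world's x, y, z in degrees, then the shift along the world's x, y, z in mm, then the finger opening in mm, from 0 to 91.2. In form: [[wx, wy, wz, dx, dy, dz, jaw], ...]. A call has 1 to 10 rows; each row is the pose to reach, as a shift and turn from the pose measured when the call began; what a row does not reach only later rows make up. A row lasts 1/8 s, in which the tool goes at most 62.5 mm and 10.7 degrees, less where a joint would pass 70% of its speed; a pose out of reach is approached as far as the arm can. A call with a gripper value outside its range is refused whole. The fingers move at their own pace and stop on an object; "grip_force" is the grip in N (left out, the last holds). Time passes only in rows, so rows that repeat a pose let the fingers close. It gives the time, the measured TCP pose, the force and the opening at its end, in the units of the state.
- state(): the state, without advancing time (a new reading comes with each control period).
- grab_frame(name): name is "scene" or "top" or "wrist"; returns the picture (384x512x3 uint8, red, green, blue); there is no depth.
- camera_info(name): a dict with "intrinsics" (3x3 intrinsics, pixels), "k1" (the pictures are not rectified: a ray, as slopes to the right and down, at radius r is drawn at 1 + k1 r^2 times it, then the intrinsics apply), "origin" and "orientation" of the camera in the world; the wrist camera has in their place "hand_eye" (4x4, takes a point from camera to tool coordinates, whose origin is the TCP and whose axes are the tool frame's). Camera axes: x right, y down, z forward; pixel columns grow to the right and rows downward; lengths in mm; the calibration is good to about 2 mm. A picture is of the moment at which its call begins: read the wrist's pose just before it. camera_info takes no time and is no camera call.
- env.job_done(): hands the job in, once; it reports no verdict.
Trained networks look in the newest picture that a camera, given by its name, has taken for a name from the list of things; names that differ only in an ending like _2 or _b are one class to them, and where a whole thing is asked for, a point or a joint stands for the part that bears it (a point fixed in the world has none). Each returns a list of dicts, best first, with "p" (0 to 1); they miss things now and then, are a little off and sometimes report something else, mostly with a low value. They report only what shows in the picture. A call takes as long as a camera call.
- search_frame(camera, label): "rect" ([left, top, right, bottom] as shares, 0 to 1, of the picture: columns of its width, rows of its height, round what is visible of it).
- place_of(camera, label): "location" ([column, row] as shares, 0 to 1, of the picture: columns of its width, rows of its height: a listed point, or the origin of a listed thing).
The state is a dict: "time_s": time; "qpos": joint angles; "qvel": joint speeds; "effort": joint torques, N m; "ee_pos": TCP position; "ee_rot": TCP orientation; "force": force on the tool from outside, world axes, zero at the start; "torque": the same for the moment, N m; "gripper_width": finger opening in mm.
Only numpy, scipy, OpenCV 4.12 (cv2) and the standard library are available. Lean on these libraries where they do the work, as an engineer would, in place of code of your own. Each camera call takes 0.05 s, during which the arm holds its last target. There are 200 camera calls.

## Task

Put the autosampler's tube tray into its sampling position: with a fingertip push the black knob along the L-shaped slot in the steel plate until the tray is fully in, then push it sideways to the very end of the slot's short leg, so that the tray is latched. Only push the knob, gently, without gripping it. Keep off the tray with its tubes and the probe tower, and leave the loose tube, cap and bottle where they stand.

Things in the scene. Friction and masses are not known exactly. Their poses are not given: they have to be found in the camera images.
- sampler: The autosampler's fixed white base, 350 x 290 mm, turned up to 0.5 rad. Origin: centre of its underside on the bench. x points inwards (from the loading end near the robot to the tower end), y left, z up. On its right side (y -140 to -35 mm) lies a flat steel plate, top at z = 60 mm, with an L slot 14 mm wide: long leg along x on the line y = -95 mm, short leg from its inner end along +y.
- knob: Round black knob, 28 mm across at the top, 25 mm below, from 66 to 100 mm above the bench, on a 10 mm pin through the slot; the only thing standing on the plate. Origin: centre of its top; axes as the sampler's. It slides with about 3 N along and 2 N across, no spring: it stays where it is left. It cannot turn, tip or lift.
- corner (a point): Point on the plate's top face (60 mm above the bench), at the corner of the L: the pin's axis is above it when the tray is fully in and the knob not yet across.
- slot_end (a point): Point on the plate's top face at the end of the short leg, 30 mm from the corner along the sampler's +y: the pin's axis is here when latched.
- carriage (a joint): How far the tray (and the knob with it) has gone in along the sampler's +x, m: 0 = loading position, 0.090 = fully in, against a firm stop. Starts between 0 and 0.025.
- latch (a joint): How far the knob stands across, along the sampler's +y, m: 0 = middle of the long leg (2 mm of play either way there), 0.030 = end of the short leg, a firm stop. It can go across only when the carriage is beyond 0.087.
- rack: The sliding tray with 30 open white tubes (16 mm wide, rims 120 mm above the bench), left of the plate. Its origin is the sampler's when the carriage is at 0, and moves in with it; in its frame the tray spans x -162 to -12 mm, y -22 to 132 mm. Not to be touched.
- probe: The fixed sampling tower at the sampler's far left corner (sampler frame x 5 to 172 mm, y 75 to 135 mm, top 232 mm above the bench) with a thin probe hanging over the tray. Its origin coincides with the sampler's. Not to be touched.
- tube: A loose capped 50 ml tube standing on the bench to the right of the sampler, 34 mm wide, 114 mm tall. Origin: centre of its underside. To be left alone.
- cap: A loose blue screw cap lying on the bench to the left of the sampler, 34 mm wide, 13 mm tall. Origin: centre of its underside. To be left alone.
- bottle: A loose glass reagent bottle with a blue cap standing to the left of the sampler, 72 mm wide, 150 mm tall. Origin: centre of its underside. To be left alone.

How it is judged (in metres and radians):
On the way, in this order (a step that is already met when the one before it is completed fails the run):
1. the tray is fully in, the knob still in the long leg of the slot (value of joint carriage above 0.086 m and value of joint latch below 0.02 m), for 0.1 s.
2. the knob is at the end of the short leg (value of joint carriage above 0.085 m and value of joint latch above 0.026 m), for 0.2 s.
At the end, for the whole second after the job is handed in: The carriage stands at 0.085 or more (fully in is 0.090) and the latch at 0.026 or more (end of the short leg is 0.030), both at rest; tube, cap and bottle within 15 mm of where they were and upright (all of step 2 and velocity of joint carriage between -0.01 and 0.01 m/s and velocity of joint latch between -0.01 and 0.01 m/s and distance of each of tube, cap, bottle from where it was at the start of the episode below 0.015 m and angle between each of tube, bottle's own z axis and vertical below 0.2 rad); the robot touches nothing.
It fails at once if the tray or its tubes are touched (over 2 N) (contact force between any of the fingers, the arm and rack above 2 N).
It fails at once if the probe tower is touched (over 2 N) (contact force between any of the fingers, the arm and probe above 2 N).
It fails at once if the knob is gripped or forced (over 35 N between hand and knob) (contact force between any of the fingers, the arm and knob above 35 N).
It fails at once if the loose tube, cap or bottle is moved, lifted or knocked over (distance of any of tube, cap, bottle from where it was at the start of the episode above 0.02 m).
It also fails if it takes over 48 s, if anything falls off the work surface, if the arm or the gripper's body presses on something with over 40 N, if the wrist force passes 120 N, or if a joint passes its speed limit or range.

## Working session

There is one attempt and no reset: what is moved stays moved. The work goes in short steps, Python scripts to look and compute and a tool call to move; the robot and the scene stay as the last step left them, time stands still between calls to the robot, and variables do not carry over. Pictures are saved under pics/ and viewed, about 8 in all and at most 12, crops included, and the job is handed in when it is done.

Besides the shell and the picture viewer there is one more tool, called after ">>>" as name(argument=value, ...), one argument or row to a line, values as JSON. drive_tool: Moves the arm, as the interface text tells. Its arguments: {"type":"object","properties":{"plan":{"type":"array"},"grip_force":{"type":"number"}},"required":["plan"]}

```bash
mkdir -p pics
cat > h.py <<'E'
import numpy as np, cv2
from scipy.spatial.transform import Rotation as R
from workcell import state, grab_frame, camera_info, env, search_frame, place_of
def cam(name):
    c=camera_info(name); K=np.array(c["intrinsics"]); 
    if "hand_eye" in c:
        s=state(); T=np.eye(4); T[:3,:3]=rot(s["ee_rot"]); T[:3,3]=s["ee_pos"]; M=T@np.array(c["hand_eye"]); return K,c["k1"],M[:3,3],M[:3,:3]
    return K,c["k1"],np.array(c["origin"]),rot(c["orientation"])
def rot(o):
    o=np.array(o,float); return o if o.shape==(3,3) else R.from_euler('xyz',o,degrees=True).as_matrix()
def at(cm,uv,z):
    K,k1,o,Rm=cm
    d=cv2.undistortPoints(np.array([[uv]],float),K,np.array([k1,0,0,0,0.]))[0,0]
    r=Rm@np.array([d[0],d[1],1]); return o+r*(z-o[2])/r[2]
E
python3 - <<'E'
from h import *
for n in("scene","top"):
    print(n,camera_info(n)); c=cam(n); im=grab_frame(n); cv2.imwrite(f"pics/{n}0.png",im[:,:,::-1])
    for l,z in(("sampler",0),("knob",100),("corner",60),("slot_end",60),("rack",0),("tube",0),("cap",0),("bottle",0)):
        for d in place_of(n,l)[:2]:
            uv=np.array(d["location"])*[512,384]; print(l,round(d["p"],2),uv.round(1),at(c,uv,z).round(1))
print(camera_info("wrist")); print(state())
E
```

```text
scene {'intrinsics': array([[493.21989632,   0.        , 258.57976915],
       [  0.        , 493.21989632, 194.16880623],
       [  0.        ,   0.        ,   1.        ]]), 'k1': -0.10950869982692966, 'origin': array([567.6317797 , 882.09311511, 704.84684417]), 'orientation': array([-126.54660329,   -0.99977534, -179.55983521])}
sampler 0.63 [227.5 220.6] [631.4  32.4   0. ]
knob 0.48 [254.4 155.4] [574.1 -83.9 100. ]
corner 0.75 [219.2 173.9] [655.1 -64.2  60. ]
slot_end 0.91 [225.8 181.6] [637.9 -33.7  60. ]
rack 0.61 [227.6 220.2] [631.3  30.9   0. ]
tube 0.92 [177.  175.7] [ 769.1 -140.8    0. ]
cap 0.53 [323.3 258.4] [428.  148.4   0. ]
bottle 0.7 [219.3 305.3] [632.5 277.8   0. ]
top {'intrinsics': array([[390.77948596,   0.        , 252.76339164],
       [  0.        , 390.77948596, 196.17713929],
       [  0.        ,   0.        ,   1.        ]]), 'k1': -0.1053592272669754, 'origin': array([416.26828665,  70.53298905, 867.66864924]), 'orientation': array([-170.29547794,    1.91372275,  -90.1349227 ])}
sampler 0.61 [280.7 169.8] [625.2  35.4   0. ]
sampler 0.6 [285.3 169.4
[... 929 characters left out ...]
00000e+00,  0.00000000e+00,
         1.00000000e+00]])}
{'time_s': 0.9, 'qpos': array([ 6.52032883e+01,  1.83123388e+01,  8.96413168e+01,  1.73310181e-03,
        7.20442676e+01, -1.14661495e+00]), 'qvel': array([ 0.0663713 , -0.04776502, -0.06016874,  0.00722668, -0.01824665,
       -0.04784543]), 'effort': array([ 3.94949602e-04, -4.12345469e+01, -2.32230878e+01,  7.25993933e-02,
        3.75546177e-02, -2.00562971e-05]), 'ee_pos': array([230.65648049, 526.70476535, 213.95579578]), 'ee_rot': array([ 37.29737464,  89.99734827, 103.64674368]), 'force': array([ 0.06201809, -0.56805085, -0.93276043]), 'torque': array([-0.00634846,  0.00606473, -0.01539914]), 'gripper_width': 91.09426131717488}
```

View pics/top0.png

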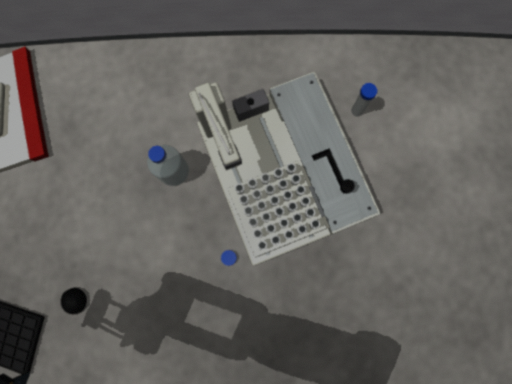

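The top view shows the sampler turned roughly 25°. The knob is at about (347,186), the slot corner at (328,151), the slot end at (315,156), and the plate's right edge runs (380,213)–(316,73). Next I'll get the yaw from the plate edges.

Run:
```python
from h import *
c=cam("top"); p=[at(c,q,60)[:2] for q in((270,86),(316,73),(380,213),(332,231))]
print(np.round(p,1))
for a,b in((3,0),(2,1)): d=p[b]-p[a]; print(np.linalg.norm(d),np.degrees(np.arctan2(d[1],d[0])))
s=state(); print(rot(s["ee_rot"]).round(3))
im=cv2.imread("pics/top0.png")[60:250,190:400]; cv2.imwrite("pics/top0c.png",cv2.resize(im,None,fx=3,fy=3,interpolation=cv2.INTER_CUBIC))
```

```text
[[ 802.5   58.3]
 [ 832.9  -45. ]
 [ 516.8 -168. ]
 [ 480.3  -66.2]]
345.39096975187994 21.129007858520097
339.1737289710942 21.268453795963737
[[-0.    -0.916  0.401]
 [ 0.     0.401  0.916]
 [-1.     0.     0.   ]]
```

View pics/top0c.png

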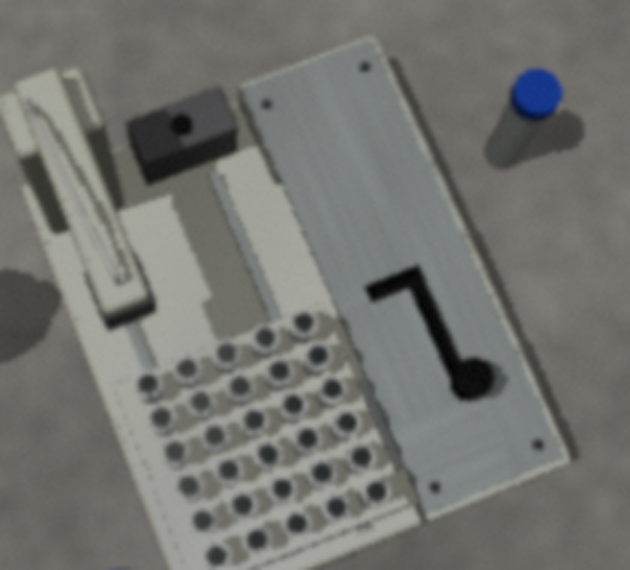

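Run:
```python
from h import *
c=cam("top"); k=at(c,(348,185.7),100); co=at(c,(327.7,152.7),60); se=at(c,(316,156.7),60)
y=np.radians(21.2); ex=np.array([np.cos(y),np.sin(y),0]); ey=np.array([-ex[1],ex[0],0])
print(k,co,se); print("corner-knob",(co-k)@ex,(co-k)@ey,"se-co",(se-co)@ex,(se-co)@ey)
t=k-60*ex; t[2]=180; print(t,t-state()["ee_pos"])
```

```text
[567.40090208 -94.71101895 100.        ] [647.45143995 -63.17308824  60.        ] [638.80484264 -37.85945907  60.        ]
corner-knob 86.03791239027082 0.45532209139675456 se-co 1.0926017908632344 26.727321009440967
[ 511.46147401 -116.40849315  180.        ] [ 280.80499352 -643.1132585   -33.95579578]
```

>>> drive_tool(
  plan=[
    [0,0,-5,24,-50,0,0],
    [0,0,-10,48,-105,0,0],
    [0,0,-15,72,-160,0,0],
    [0,0,-20,96,-215,0,0],
    [0,0,-25,120,-270,0,0],
    [0,0,-30,144,-325,0,0],
    [0,0,-35,168,-380,0,0],
    [0,0,-40,192,-435,0,0],
    [0,0,-45,216,-490,0,0],
    [0,0,-45,240,-545,0,0],
  ],
)

```text
time_s: 2.15
ee_pos: [471.3, -20.2, 214.3]
ee_rot: [-9.5, 89.9, 11.8]
force: [0.4, 0.3, -0.1]
gripper_width: 0.3
```

>>> drive_tool(
  plan=[
    [0,0,0,20,-48,-10,0],
    [0,0,0,40,-96,-25,0],
    [0,0,0,40,-96,-34,0],
    [0,0,0,40,-96,-34,0],
  ],
)

```text
time_s: 2.65
ee_pos: [510.4, -115.7, 179.5]
ee_rot: [109.8, 89.9, 131.0]
force: [0.3, 0.4, 0.2]
gripper_width: 0.5
```

```bash
cat > w.py <<'E'
from h import *
import sys
c=cam("wrist"); im=grab_frame("wrist"); cv2.imwrite(f"pics/{sys.argv[1]}.png",im[:,:,::-1])
s=state(); print(s["ee_pos"],rot(s["ee_rot"]).round(3),s["force"])
for l,z in(("knob",100),("corner",60),("slot_end",60)):
    for d in place_of("wrist",l)[:2]:
        uv=np.array(d["location"])*[512,384]; print(l,round(d["p"],2),uv.round(1),at(c,uv,z).round(1))
E
python3 w.py w1
```

```text
[ 510.72714263 -115.27767093  180.21164832] [[ 0.    -0.364  0.931]
 [ 0.001  0.931  0.364]
 [-1.     0.001  0.001]] [-0.29304872  0.47742208  0.86643004]
knob 0.55 [328.9 199.5] [575.5 -98.  100. ]
corner 0.57 [398.5 185. ] [654. -65.  60.]
slot_end 0.63 [401.6 156.7] [641.5 -36.4  60. ]
```

View pics/w1.png

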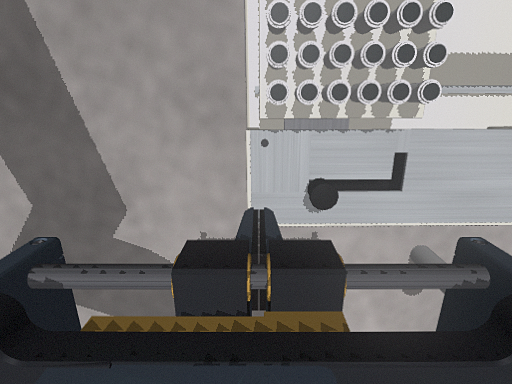

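The wrist view shows the closed fingertips at about (260,212), the knob blob at (322,194), the slot's corner at (400,185) and its end at (400,157). The path in front of the fingertip is clear.

Run:
```python
from h import *
c=cam("wrist"); y=np.radians(21.3); ex=np.array([np.cos(y),np.sin(y),0]); ey=np.array([-ex[1],ex[0],0]); p=state()["ee_pos"]
for n,uv,z in(("knob",(324,192),100),("corner",(399,185),60),("end",(400,158),60),("slot",(350,185),60),("plate left top",(248,129),60),("plate left bottom",(248,223),60)):
    q=at(c,uv,z); print(n,q.round(1),"rel tcp x,y",((q-p)@ex).round(1),((q-p)@ey).round(1))
im=cv2.imread("pics/w1.png")[120:250,230:430]; cv2.imwrite("pics/w1c.png",cv2.resize(im,None,fx=4,fy=4,interpolation=cv2.INTER_CUBIC))
```

```text
knob [569.8 -92.7 100. ] rel tcp x,y 62.6 -0.3
corner [657.1 -64.2  60. ] rel tcp x,y 154.3 -5.5
end [643.  -37.5  60. ] rel tcp x,y 150.8 24.5
slot [607.  -83.8  60. ] rel tcp x,y 100.5 -5.6
plate left top [481.9 -68.2  60. ] rel tcp x,y -10.4 54.4
plate left bottom [ 519.3 -166.8   60. ] rel tcp x,y -11.4 -51.0
```

View pics/w1c.png

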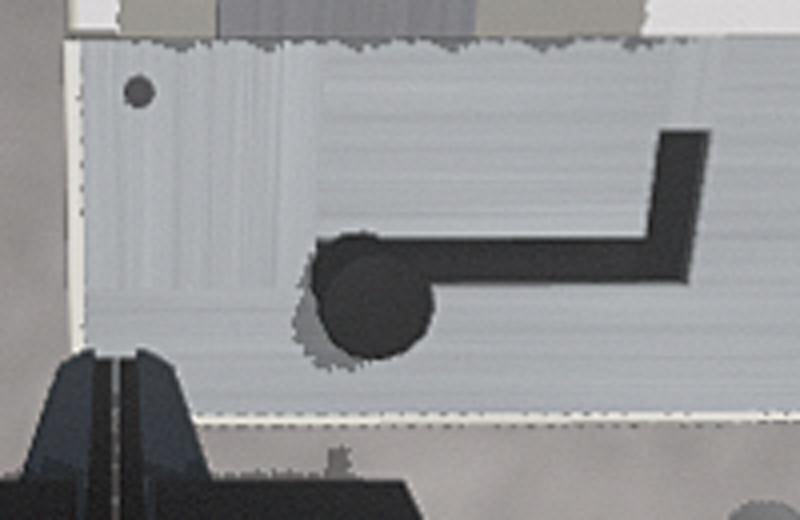

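Knob top centre at crop (376,303) lies about 63 mm ahead of the TCP and 4–5 mm to the right, on the slot line. The corner is about 89 mm further on, so the carriage starts near 0. This agrees with the top camera, so I'm going down behind the knob.

>>> drive_tool(
  plan=[
    [0,0,0,1.7,-4.7,-30,0],
    [0,0,0,1.7,-4.7,-65,0],
    [0,0,0,1.7,-4.7,-95,0],
    [0,0,0,1.7,-4.7,-104,0],
    [0,0,0,1.7,-4.7,-104,0],
    [0,0,0,11,-1.1,-104,0],
    [0,0,0,20.3,2.5,-104,0],
    [0,0,0,25,4.3,-104,0],
    [0,0,0,25,4.3,-104,0],
  ],
)

```text
time_s: 3.98
ee_pos: [536.9, -110.7, 77.2]
ee_rot: [-20.8, 89.8, 0.6]
force: [0.1, 0.0, -0.8]
gripper_width: 0.3
```

>>> drive_tool(
  plan=[
    [0,0,0,2.8,1.1,0,0],
    [0,0,0,5.6,2.2,0,0],
    [0,0,0,8.4,3.3,0,0],
    [0,0,0,11.2,4.4,0,0],
    [0,0,0,14,5.5,0,0],
    [0,0,0,16.8,6.5,0,0],
    [0,0,0,19.6,7.6,0,0],
    [0,0,0,22.4,8.7,0,0],
    [0,0,0,25.2,9.8,0,0],
    [0,0,0,28,10.9,0,0],
  ],
)

```text
time_s: 5.22
ee_pos: [565.0, -99.6, 77.2]
ee_rot: [-18.1, 89.9, 3.3]
force: [-3.2, -1.4, 0.7]
gripper_width: 0.4
```

>>> drive_tool(
  plan=[
    [0,0,0,4.7,1.8,0,0],
    [0,0,0,9.3,3.6,0,0],
    [0,0,0,14,5.5,0,0],
    [0,0,0,18.6,7.3,0,0],
    [0,0,0,23.3,9.1,0,0],
    [0,0,0,28,10.9,0,0],
    [0,0,0,32.6,12.7,0,0],
    [0,0,0,37.3,14.5,0,0],
    [0,0,0,42,16.3,0,0],
    [0,0,0,46.6,18.2,0,0],
  ],
)

```text
time_s: 6.48
ee_pos: [611.8, -81.2, 77.1]
ee_rot: [-13.9, 89.9, 7.5]
force: [-3.4, -0.1, 1.4]
gripper_width: 0.5
```

```bash
python3 w.py w2; python3 -c "
import cv2;im=cv2.imread('pics/w2.png')[110:260,200:400];cv2.imwrite('pics/w2c.png',cv2.resize(im,None,fx=4,fy=4,interpolation=cv2.INTER_CUBIC))"
```

```text
[612.76069823 -80.98468837  77.18458953] [[ 0.004 -0.365  0.931]
 [ 0.     0.931  0.365]
 [-1.    -0.001  0.004]] [-1.48248339  0.58897749  0.51247134]
knob 0.81 [297.  250.9] [634.3 -75.3 100. ]
corner 0.98 [319.3 217.9] [652.9 -64.   60. ]
slot_end 0.73 [318.7 179.9] [640.3 -38.   60. ]
```

View pics/w2c.png

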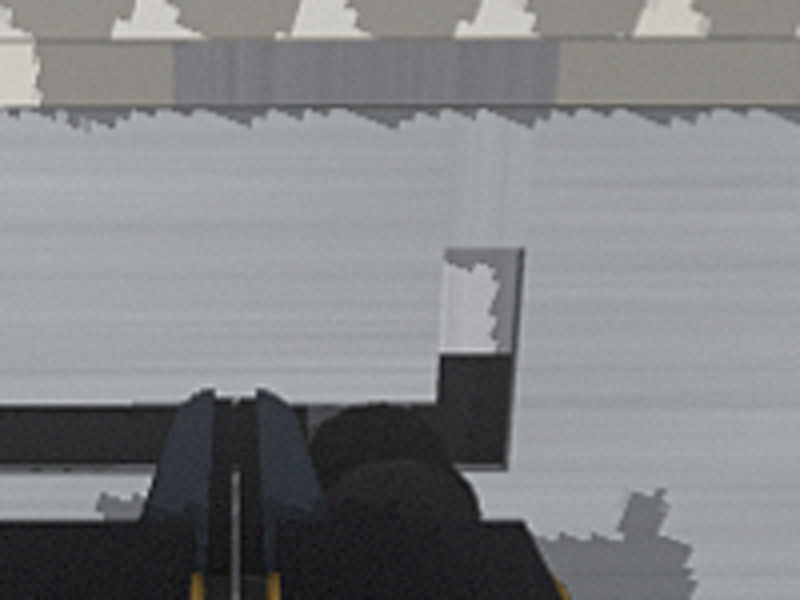

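The knob sits against the fingertip, 22–24 mm ahead of the TCP, and the slot corner is about 20 mm further on. I'll continue slower.

>>> drive_tool(
  plan=[
    [0,0,0,1.9,0.7,0,0],
    [0,0,0,3.7,1.5,0,0],
    [0,0,0,5.6,2.2,0,0],
    [0,0,0,7.5,2.9,0,0],
    [0,0,0,9.3,3.6,0,0],
    [0,0,0,11.2,4.4,0,0],
    [0,0,0,12.1,4.7,0,0],
    [0,0,0,13,5.1,0,0],
  ],
)

```text
time_s: 7.68
ee_pos: [625.6, -76.3, 77.3]
ee_rot: [-22.3, 89.7, -0.9]
force: [-1.9, -0.4, -0.1]
gripper_width: 0.2
```

>>> drive_tool(
  plan=[
    [0,0,0,0.9,0.4,0,0],
    [0,0,0,1.9,0.7,0,0],
    [0,0,0,2.8,1.1,0,0],
    [0,0,0,3.7,1.5,0,0],
    [0,0,0,4.7,1.8,0,0],
  ],
)

```text
time_s: 8.3
ee_pos: [630.4, -74.4, 77.2]
ee_rot: [-21.6, 89.7, -0.2]
force: [-3.1, 1.0, -0.3]
gripper_width: 0.4
```

>>> drive_tool(
  plan=[
    [0,0,0,0.9,0.4,0,0],
    [0,0,0,1.9,0.7,0,0],
    [0,0,0,2.8,1.1,0,0],
  ],
)

```text
time_s: 8.68
ee_pos: [631.3, -74.0, 77.1]
ee_rot: [-108.7, 89.9, -87.2]
force: [-8.2, -3.1, 4.0]
gripper_width: 0.1
```

The force rose to 8.8 N and the motion stopped, so the tray is against its stop, and the TCP plus about 23 mm agrees with the measured corner. Next I'll back off and go round to the knob's right side.

>>> drive_tool(
  plan=[
    [0,0,0,0,0,0,0],
    [0,0,0,-7,-2.7,0,0],
    [0,0,0,-14,-5.4,0,0],
    [0,0,0,-5.7,-27,0,0],
    [0,0,0,2.7,-48.3,0,0],
    [0,0,0,2.7,-48.3,0,0],
    [0,0,0,20,-41.5,0,0],
    [0,0,0,39.1,-34.2,0,0],
    [0,0,0,39.1,-34.2,0,0],
  ],
)

```text
time_s: 9.8
ee_pos: [671.2, -107.8, 76.8]
ee_rot: [-87.6, 89.9, -66.1]
force: [0.2, -0.8, -0.1]
gripper_width: 0.2
```

```bash
python3 w.py w3; python3 -c "
import cv2;im=cv2.imread('pics/w3.png')[80:230,160:360];cv2.imwrite('pics/w3c.png',cv2.resize(im,None,fx=4,fy=4,interpolation=cv2.INTER_CUBIC))"
```

```text
[ 670.16536617 -108.06092858   76.70817331] [[-0.001 -0.366  0.931]
 [-0.001  0.931  0.366]
 [-1.    -0.001 -0.001]] [0.15711749 0.49555727 0.11588854]
knob 0.56 [254.5 173.2] [652.9 -66.5 100. ]
corner 0.68 [255.7 157.5] [652.9 -65.9  60. ]
slot_end 0.94 [253.4 109.1] [640.  -36.9  60. ]
```

View pics/w3c.png

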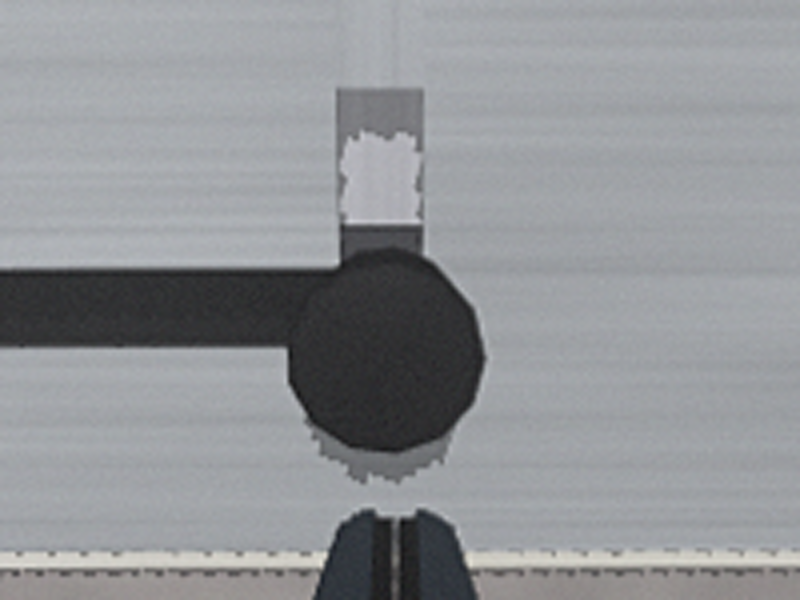

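The knob is at the corner with the tray fully in. The fingertip is centred to the knob's right at crop (395,520), with the knob at (387,350). I'm pushing along +y now.

>>> drive_tool(
  plan=[
    [0,0,0,-1.8,4.7,0,0],
    [0,0,0,-3.7,9.3,0,0],
    [0,0,0,-4.8,12.1,0,0],
    [0,0,0,-5.5,14,0,0],
    [0,0,0,-6.2,15.8,0,0],
    [0,0,0,-7,17.7,0,0],
    [0,0,0,-7.7,19.6,0,0],
    [0,0,0,-8.4,21.4,0,0],
  ],
)

```text
time_s: 11.0
ee_pos: [661.1, -87.1, 77.0]
ee_rot: [-142.9, 89.9, -121.5]
force: [0.7, -1.5, -0.5]
gripper_width: 0.2
```

>>> drive_tool(
  plan=[
    [0,0,0,-0.7,1.9,0,0],
    [0,0,0,-1.5,3.7,0,0],
    [0,0,0,-2.2,5.6,0,0],
    [0,0,0,-2.9,7.5,0,0],
    [0,0,0,-3.7,9.3,0,0],
    [0,0,0,-4.4,11.2,0,0],
    [0,0,0,-5.1,13,0,0],
    [0,0,0,-5.8,14.9,0,0],
    [0,0,0,-6.2,15.8,0,0],
  ],
)

```text
time_s: 12.12
ee_pos: [654.8, -71.2, 77.0]
ee_rot: [-148.1, 89.9, -126.6]
force: [0.1, -1.3, 0.8]
gripper_width: 0.3
```

>>> drive_tool(
  plan=[
    [0,0,0,-0.4,0.9,0,0],
    [0,0,0,-0.7,1.9,0,0],
    [0,0,0,-1.1,2.8,0,0],
    [0,0,0,-1.5,3.7,0,0],
    [0,0,0,-1.8,4.7,0,0],
  ],
)

```text
time_s: 12.75
ee_pos: [653.0, -66.4, 77.0]
ee_rot: [-149.0, 89.9, -127.6]
force: [0.1, -2.2, -0.6]
gripper_width: 0.3
```

>>> drive_tool(
  plan=[
    [0,0,0,-0.4,0.9,0,0],
    [0,0,0,-0.7,1.9,0,0],
    [0,0,0,-1.1,2.8,0,0],
  ],
)

```text
time_s: 13.12
ee_pos: [652.2, -64.3, 77.2]
ee_rot: [-113.1, 89.8, -91.6]
force: [0.7, -4.2, 0.2]
gripper_width: 0.7
```

>>> drive_tool(
  plan=[
    [0,0,0,-0.4,0.9,0,0],
    [0,0,0,-0.7,1.9,0,0],
    [0,0,0,-0.7,1.9,0,0],
  ],
)

```text
time_s: 13.5
ee_pos: [652.2, -64.2, 77.2]
ee_rot: [-97.0, 89.7, -75.5]
force: [1.9, -7.3, -0.3]
gripper_width: 0.3
```

The knob is at the firm stop: 7.5 N, no more motion, and 47 mm travelled against about 46 expected. Retreating to check.

>>> drive_tool(
  plan=[
    [0,0,0,3.6,-9.3,0,0],
    [0,0,0,11,-28,0,0],
    [0,0,0,16,-42,0,0],
    [0,0,0,16,-42,30,0],
    [0,0,0,16,-42,80,0],
    [0,0,0,16,-42,110,0],
    [0,0,0,16,-42,110,0],
  ],
)

```text
time_s: 14.38
ee_pos: [669.9, -107.1, 190.2]
ee_rot: [-62.1, 89.4, -40.6]
force: [-0.0, -0.2, -1.2]
gripper_width: 0.2
```

```bash
python3 w.py w4
python3 - <<'E'
from h import *
im=cv2.imread('pics/w4.png'); c=cam("top"); t=grab_frame("top")[:,:,::-1]
for l in("tube","cap","bottle"):
    for d in place_of("top",l)[:1]:
        uv=np.array(d["location"])*[512,384]; print(l,uv.round(1),at(c,uv,0).round(1))
cv2.imwrite('pics/end.png',np.hstack([cv2.resize(im,(400,300)),cv2.resize(t,(400,300))]))
E
```

```text
[ 668.55561751 -106.75118596  187.78649937] [[ 0.003 -0.366  0.931]
 [-0.006  0.931  0.366]
 [-1.    -0.007  0.001]] [ 0.49478468 -0.14313565  0.01346755]
corner 0.8 [258.5 134.6] [653.5 -63.3  60. ]
slot_end 0.9 [256.  106.8] [640.6 -37.8  60. ]
cap [228.5 260.5] [421.4 153.    0. ]
bottle [175.3 169.3] [629.1 277.8   0. ]
```

View pics/end.png

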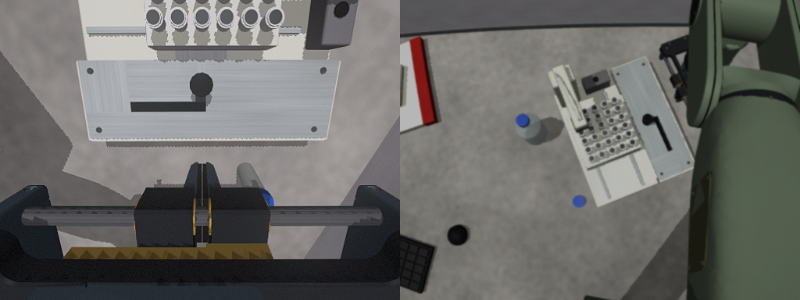

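The knob covers the slot's short leg in the wrist view at (201,84), the tray is in, and the bottle and cap are where they were. I'll do a final numeric check and hand in if it agrees.

Run:
```python
from h import *
k=at(cam("wrist"),(257.5,109),100)[:2]; s=np.array([640.5,-37.5]); print(k,k-s,state()["force"])
if np.linalg.norm(k-s)<6: env.job_done(); print("done",state()["time_s"])
```

```text
[639.39385271 -36.63681209] [-1.10614729  0.86318791] [-0.36960639 -0.17195432 -0.39343852]
the job is handed in; nothing more can be done
the job is handed in; nothing more can be done
```

The tray is fully in and latched, and I handed the job in at about 15 s of the 48 s allowed. No verdict is reported.

- **Pushing:** With the closed fingertip I pushed the knob along the slot until it stopped at 8.8 N. I then went round to its right side and pushed it across until it stopped at 7.5 N. No force reading between moves was over about 10 N.
- **Final position:** In the last wrist picture the knob measured about 1.5 mm from the slot end. The fingertip had been withdrawn and raised, with no contact force showing.
- **Loose items:** The bottle read within about 5 mm of its starting position. The cap read about 12 mm off in the last picture; that is within the scatter of the detector, and the arm never went near it. The loose tube was hidden by the arm in the last top picture, so I could not measure it there. In the last wrist picture a grey tube shape and blue cap show beside the gripper, and the fingers stayed clear of it.

One check failed: the network did not find the knob in the last wrist picture, so I read its position from the picture by eye.

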